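Hang the dial gauge on the test chamber's sprung hanger, dial outward

ROBOT

A 7-joint arm with a two-finger parallel gripper is mounted at the origin on the work surface. World frame = base frame: x ahead of the robot, y to its left, z up, the work surface at z = 0. Lengths are in m, angles in rad, forces in N, time in s.
With the tool pointing down it reaches from about 0.4 to 0.85 m from the base axis. Payload 10.4 kg.
Tool frame: the origin (TCP) lies between the finger pads; the fingertips stand 22 mm ahead of it and the grasp point (between the pads) lies 3 mm ahead of it; z points along the fingers, y is the line along which they close (so a half turn about z gives the same grasp; the last joint's range is limited). The gripper opens to 85 mm and grips with 20 to 120 N. Pads are 22 mm wide; open, the fingers measure 114 mm over their backs; the gripper's body (76 mm by 85 mm) begins 54 mm behind the grasp point. The pads swing forward as they close: fully open they stand 13 mm farther back than shut.
Start: joints at [-1.369, 0.332, -0.065, 1.46, 0.022, 1.35, -0.088], TCP at [0.139, 0.609, 0.253] pointing down, gripper open.
Joint ranges: [-2.6, 2.6], [-0.5, 2.12], [-1.47, 1.34], [0.16, 2.42], [-1.27, 4.41], [0.06, 2.06], [-2.6, 2.6]. Speed limits (rad/s): [2.22, 2.22, 2.79, 2.79, 3.14, 3.14, 3.14].

INTERFACE

Orientations are given as a unit quaternion [x, y, z, w].
In Python, from workcell import manip, camera, ticket, boxes_of, outline_of gives the robot as it stands.
- The arm moves only by the tool carry_out, never from a script. Its argument "deltas" is a list of rows, each a list of 5 numbers: the shift along the tool's x, y, z as a fraction of full scale, then the turn about the tool's z as a fraction of full scale, then the opening, from -1 (shut) to 1 (fully open), so that 0 is half open. In form: [[tx, ty, tz, spin, gripper], ...]. A call has 1 to 20 rows; each row is the pose to reach, as a shift and turn from the pose commanded when the call began, along the tool's axes at that moment; what a row does not reach only later rows make up. Full scale, the value 1, is 150 mm for a shift and 30 degrees for a turn. A row lasts 1/8 s, in which the tool goes at most 62.5 mm and 10.7 degrees, less where a joint would pass 70% of its speed; a pose out of reach is approached as far as the arm can. A call with a number of a shift or a turn outside -1 to 1 is refused whole. A call with a gripper value outside its range is refused whole. The fingers move at their own pace and stop on an object; "force" is the grip in N (left out, the last holds). Time passes only in rows, so rows that repeat a pose let the fingers close. It gives the time, the measured TCP pose, the force, the opening and the grip force at its end, in the units of the state.
- manip.get_obs(): the state, without advancing time (a new reading comes with each control period).
- camera(name): name is "scene" or "top" or "wrist"; returns a dict with "img" (420x560x3 uint8, red, green, blue), "depth" (420x560 float32, m along the optical axis (not along the pixel's ray), 0 where there is no reading), "vertical_fov" (degrees; the focal length in pixels is half the picture's height over the tangent of half this angle, whatever the lens; pixels are square), "cx", "cy" (the principal point, pixels), "R" (3x3) and "t" (3): a world point X has camera coordinates R X + t. Camera axes: x right, y down, z forward; pixel columns grow to the right and rows downward; lengths in m; the calibration is good to about 2 mm. The wrist camera is an equidistant fisheye: a pixel r from the principal point sees the ray r / f radians off the axis. A picture is of the moment at which its call begins.
- ticket.hand_in(): hands the job in; it is judged then, once.
Trained networks look in a picture, given as the dict that the camera call returned (one of the last four; its "shot" number tells which), for a name from the list of things; names that differ only in an ending like _2 or _b are one class to them, and where a whole thing is asked for, a point or a joint stands for the part that bears it (a point fixed in the world has none). Each returns a list of dicts, best first, with "conf" (0 to 1); they miss things now and then, are a little off and sometimes report something else, mostly with a low value. They report only what shows in the picture. A call takes as long as a camera call.
- boxes_of(query, picture): "position" ([x, y, z] in m, in world coordinates, good to about 4 mm: the middle of the surface that is visible of it).
- outline_of(query, picture): "region" (420x560 bool, what is visible of it).
The state is a dict: "clock": time; "joint_pos": joint angles; "joint_velocities": joint speeds; "tau": joint torques, N m; "position": TCP position; "ee_rot": TCP orientation; "ft_force": force on the tool from outside, world axes, zero at the start; "torque": the same for the moment, N m; "grip_width": opening from 0.0 (shut) to 1.0 (fully open); "grasp_force": force on a finger pad.
Only numpy, scipy, OpenCV 4.12 (cv2) and the standard library are available. Lean on these libraries where they do the work, as an engineer would, in place of code of your own. Each camera call takes 0.05 s, during which the arm holds its last target. There are 200 camera calls.

TASK

Hang the dial gauge by its top bar on the hanger that sticks out of the clear test chamber, with the dial facing away from the chamber. Push it gently in along the hanger until the bar meets the orange stop plate, press it down past the sprung roller until it is fully home in the notch, then let go and leave it hanging still; do not force the hanger and do not disturb the bottle, the snap box or the screwdriver.

Things in the scene. Friction and masses are not known exactly. Their poses are not given: they have to be found in the camera images.
- gauge: Loose dial gauge, about 160 g, standing on the bench at any yaw; 24 mm deep (x), 50 wide (y), 112 tall (z). Origin: centre of its underside. Its dial (red rim, 3 mm proud) is on the -x face; the -x half of the case is white, the +x half black, seen from above too. Solid up to 78 mm; above that two side rails frame a window open right through along x.
- grip (a point): Middle of the gauge's window, 94 mm above its underside. Best grasp: from above, across the two side rails left and right of this point (outer faces 50 mm apart along y; each rail 8 mm wide, 14 deep, 78 to 112 mm high). The gripper's body must stay clear above the window's top.
- bar (a point): Middle of the gauge's steel hanging bar, on its centre line, 106 mm above the underside: round, 6 mm thick, running along y across the window. The window under it is 34 mm wide and 25 mm high.
- dial (a point): Centre of the gauge's dial, 40 mm above the underside and 16 mm to the -x side of its mid-plane.
- chamber: Fixed clear acrylic chamber, open top, 240 x 240 mm, walls up to 165 mm, on a white base 290 x 290 x 12 mm. Origin: centre of its underside. A blue bracket, 44 mm wide, top at 188 mm, sits on the rim of its -x wall; a hanger arm sticks out of it along -x (outward), at y = 0. Gauge and chamber have the same yaw when hung right. Bar, arm and chamber bear 25 N at most.
- bracket (a point): Point on the bracket's front face where the hanger arm comes out: chamber x = -142 mm, y = 0, height 170 mm. The arm telescopes here and is clamped at an extension that is NOT measured: up to 25 mm further out or in than the middle one. Pushed along its length, the clamped arm stays put.
- seat_mid (a point): Seat = centre of the bar when home in the notch, shown for the middle extension: chamber x = -195 mm, y = 0, height 170 mm. The true seat is up to 25 mm further out or in along chamber x, same y and height. Notch floor 3 mm below it, giving 1 mm per 6 N. Inward stands an orange stop plate, 24 mm wide, face 3 mm from the seat, top 26 mm above it, giving 1 mm per 8 N.
- entry_mid (a point): 17 mm above seat_mid: a good height for the bar's centre while it is pushed inward over the arm (13 to 22 mm above the seat clears). When the bar then touches the stop plate it is right over the notch. There a sprung brass roller, its top 9.5 mm above the seat, blocks the way down; it yields to some 5 to 10 N on the bar (more than the gauge's weight), then holds it in.
- hook_end (a point): Outer end of the arm for the middle extension, at seat height: 15 mm outward of the seat; moves with it by up to 25 mm. The arm is 16 mm wide here, its underside 8 mm below the seat and its top (the roller) 9.5 mm above it. The arm must pass through the gauge's window.
- bottle: Bystander: brown bottle, 66 mm in diameter, 170 mm tall; origin at the centre of its underside.
- snapbox: Bystander: clear box with a blue lid, 114 by 84 by 50 mm; origin at the centre of its underside.
- driver: Bystander: blue-handled screwdriver, 130 mm long, lying flat.

How it is judged:
By the outcome, as a careful person would: the job done as asked, in the order asked, and still so for the second after the job is handed in, with the robot touching nothing.
It also fails if it takes over 48 s, if anything falls off the work surface, if the arm or the gripper's body presses on something with over 40 N, if the wrist force passes 120 N, or if a joint passes its speed limit or range.

## Working session

There is one attempt and no reset: what is moved stays moved. The work goes in short steps, Python scripts to look and compute and a tool call to move; the robot and the scene stay as the last step left them, time stands still between calls to the robot, and variables do not carry over. Pictures are saved under pics/ and viewed, at most 10 in all, crops included, and the job is handed in when it is done.

Besides the shell and the picture viewer there is one more tool, called after "Request:" as name([rows], argument=value, ...), one row to a line, values as JSON. carry_out: Moves the arm, as the interface text tells. Its arguments: {"type":"object","properties":{"deltas":{"type":"array","items":{"type":"array","items":{"type":"number"}}},"force":{"type":"number"}},"required":["deltas"]}

```bash
mkdir -p pics; cat > h.py <<'E'
import numpy as np, cv2
from workcell import manip, camera, ticket, boxes_of, outline_of
def cloud(p):
    """world points HxWx3 for pinhole or fisheye"""
    H,W=p['depth'].shape; f=H/2/np.tan(np.radians(p['vertical_fov'])/2)
    u,v=np.meshgrid(np.arange(W),np.arange(H)); x=(u-p['cx'])/f; y=(v-p['cy'])/f
    if p.get('name')=='wrist':
        r=np.hypot(x,y)+1e-9; s=np.tan(np.minimum(r,1.5))/r; x,y=x*s,y*s
    d=p['depth']; P=np.stack([x*d,y*d,d],-1)
    return (P-p['t'])@p['R']
def shot(n):
    p=camera(n); p['name']=n; return p
def save(p,fn): cv2.imwrite('pics/'+fn,p['img'][...,::-1])
E
python3 - <<'E'
from h import *
S=shot('scene');T=shot('top')
save(S,'s0.png');save(T,'t0.png')
for n,p in(('scene',S),('top',T)):
    C=cloud(p)
    for q in['gauge','chamber','bracket','hook_end','bar','dial','bottle','snapbox','driver']:
        for b in boxes_of(q,p)[:2]: print(n,q,round(b['conf'],2),np.round(b['position'],3))
o=manip.get_obs();print(o['clock'],np.round(o['ee_rot'],3),np.round(o['position'],3))
E
```

```text
scene gauge 0.74 [ 0.527 -0.208  0.069]
scene gauge 0.63 [0.509 0.207 0.072]
scene chamber 0.89 [0.508 0.208 0.067]
scene bracket 0.86 [0.514 0.202 0.068]
scene bar 0.7 [ 0.525 -0.207  0.069]
scene dial 0.73 [0.512 0.208 0.068]
scene bottle 0.71 [ 0.767 -0.217  0.109]
scene snapbox 0.72 [ 0.706 -0.35   0.051]
scene driver 0.76 [ 0.418 -0.116  0.02 ]
top gauge 0.78 [ 0.514 -0.205  0.075]
top gauge 0.71 [ 0.412 -0.117  0.022]
top chamber 0.96 [0.508 0.217 0.037]
top bracket 0.66 [0.506 0.217 0.033]
top hook_end 0.71 [0.499 0.218 0.032]
top bar 0.69 [ 0.519 -0.202  0.08 ]
top dial 0.73 [ 0.516 -0.2    0.08 ]
top dial 0.51 [0.504 0.215 0.03 ]
top bottle 0.68 [ 0.732 -0.208  0.112]
top snapbox 0.82 [ 0.695 -0.345  0.05 ]
top driver 0.72 [ 0.517 -0.202  0.077]
top driver 0.55 [ 0.411 -0.114  0.021]
1.0 [ 0.112  0.994  0.    -0.   ] [0.139 0.609 0.253]
```

View pics/s0.png

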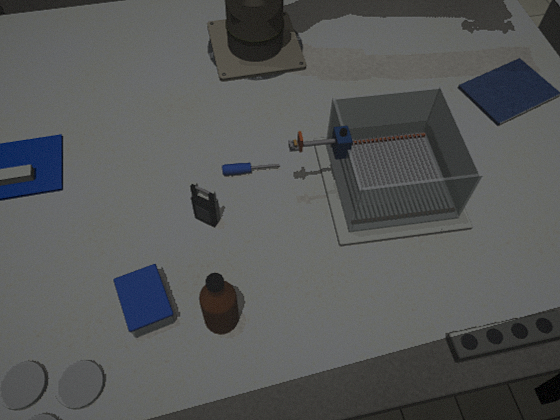

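View pics/t0.png

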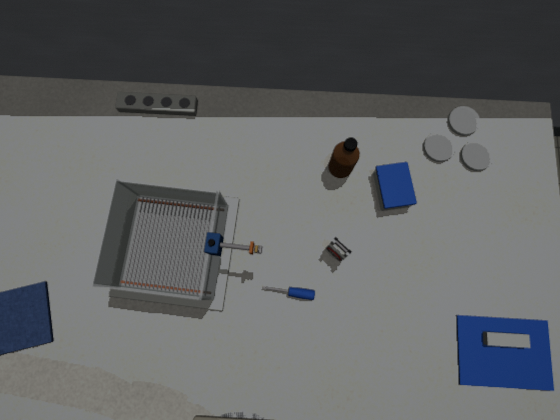

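The scene view shows the gauge at about (205,205), black side toward the camera. The hanger runs from the bracket at (343,140) to its end at (293,145), with the orange stop at (300,143). In the top view the gauge is at (338,250) and the hanger runs from (214,243) to (260,250). I'll measure from the point clouds.

```bash
python3 - <<'E'
from h import *
ims=[]
for n in('scene','top'):
    p=shot(n);C=cloud(p);hsv=cv2.cvtColor(p['img'],cv2.COLOR_RGB2HSV).astype(int);Hh,Sa,V=hsv[...,0],hsv[...,1],hsv[...,2]
    near=lambda x,y,r:(np.hypot(C[...,0]-x,C[...,1]-y)<r)&(p['depth']>0)
    c=near(.5,.05,.13)&(C[...,2]>.13)
    def rep(l,m):
        P=C[m]; 
        if len(P): print(n,l,len(P),'med',np.round(np.median(P,0),3),'min',np.round(P.min(0),3),'max',np.round(P.max(0),3))
    rep('orange',c&(Hh<16)&(Sa>140)&(V>60)); rep('blue',c&(Hh>100)&(Hh<130)&(Sa>130))
    a=c&(Sa<90)&(C[...,2]<.2)&(C[...,2]>.15)&(C[...,1]<.08);rep('arm',a)
    if a.sum()>5:
        P=C[a][:,:2].astype(np.float32);l=cv2.fitLine(P,cv2.DIST_HUBER,0,.002,.01).ravel();print('line',l,np.degrees(np.arctan2(l[1],l[0])))
    g=near(.52,-.205,.06)&(C[...,2]>.03); rep('gauge',g)
    g2=g&(C[...,2]>.095);rep('gtop',g2)
    P=C[g2][:,:2].astype(np.float32);print(cv2.minAreaRect(P))
    w=near(.52,-.205,.06)&(C[...,2]>.06)&(C[...,2]<.09);rep('gWhite',w&(V>110));rep('gBlack',w&(V<70))
    v,u=np.argwhere(g).mean(0).astype(int);v2,u2=np.argwhere(c).mean(0).astype(int)
    for (y,x) in((v,u),(v2,u2)):
        ims.append(cv2.resize(p['img'][max(y-35,0):max(y-35,0)+70,x-45:x+45],(400,300),interpolation=cv2.INTER_CUBIC))
cv2.imwrite('pics/c.png',np.vstack([np.hstack(ims[:2]),np.hstack(ims[2:])])[...,::-1])
E
```

```text
scene orange 23 med [ 0.498 -0.007  0.196] min [ 0.488 -0.009  0.195] max [ 0.509 -0.004  0.2  ]
scene blue 134 med [0.511 0.076 0.188] min [0.482 0.063 0.14 ] max [0.526 0.092 0.192]
scene arm 562 med [0.505 0.061 0.172] min [ 0.482 -0.028  0.15 ] max [0.625 0.08  0.2  ]
line [0.2609589  0.9653499  0.50680023 0.03383511] 74.87303
scene gauge 722 med [ 0.529 -0.208  0.077] min [ 0.499 -0.234  0.03 ] max [ 0.548 -0.181  0.116]
scene gtop 165 med [ 0.523 -0.206  0.109] min [ 0.502 -0.231  0.095] max [ 0.542 -0.184  0.116]
((0.5218735337257385, -0.2077140361070633), (0.051685355603694916, 0.017523853108286858), 50.19813919067383)
scene gWhite 7 med [ 0.516 -0.206  0.078] min [ 0.508 -0.211  0.076] max [ 0.522 -0.2    0.082]
scene gBlack 292 med [ 0.529 -0.209  0.077] min [ 0.499 -0.232  0.06 ] max [ 0.547 -0.181  0.09 ]
top orange 34 med [ 0.497 -0.008  0.195] min [ 0.486 -0.01   0.171] max [ 0.507 -0.004  0.2  ]
top blue 285 med [0.498 0.072 0.187] min [0.48  0.061 0.141] max [0.523 0.09  0.198]
top arm 260 med [0.501 0.034 0.174] min [ 0.489 -0.027  0.15 ] max [0.624 0.08  0.2  ]
line [0.20803164 0.9781221  0.49955484 0.02759321] 77.99297
top gauge 314 med [ 0.517 -0.203  0.078] min [ 0.496 -0.23   0.031] max [ 0.541 -0.18   0.115]
top gtop 91 med [ 0.521 -0.207  0.11 ] min [ 0.5   -0.23   0.097] max [ 0.541 -0.185  0.115]
((0.5212401151657104, -0.20703701674938202), (0.04849690571427345, 0.01468669530004263), 49.284271240234375)
top gWhite 31 med [ 0.518 -0.207  0.078] min [ 0.508 -0.217  0.073] max [ 0.531 -0.18   0.081]
top gBlack 72 med [ 0.518 -0.205  0.076] min [ 0.497 -0.226  0.06 ] max [ 0.539 -0.183  0.089]
```

View pics/c.png

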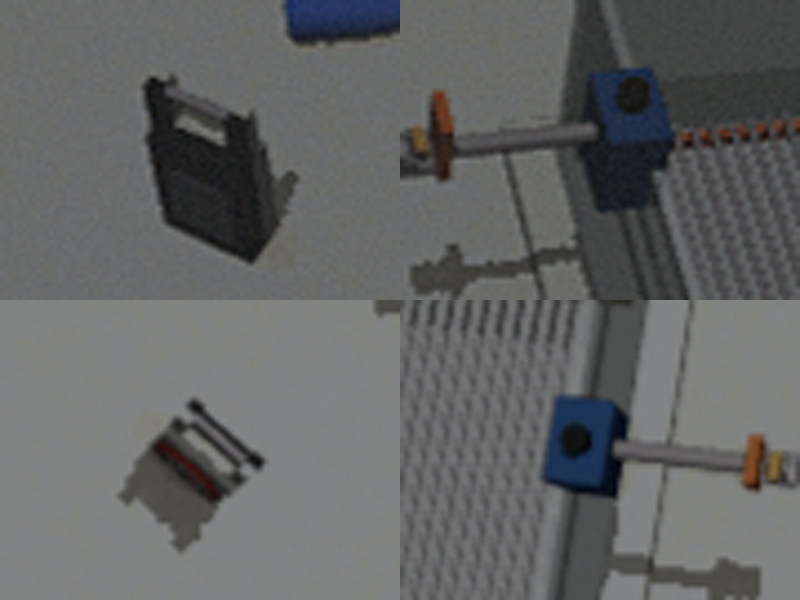

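The top crop shows the red dial rim on the lower-left side, so the dial faces (-x,+y) and gauge yaw is about -40°. Hanger inward direction is about 82°. Next I refine the hanger line and plan the transit.

```bash
cat >> h.py <<'E'
from scipy.spatial.transform import Rotation as Ro
def yaw_y(q):  # world angle (deg) of tool y, tool pointing down
    y=Ro.from_quat(q).apply([0,1,0]); return np.degrees(np.arctan2(y[1],y[0]))
def plan(goal,yawgoal,turn=None,pose=None,ncall=None):
    """print tool-axis fractions per call towards goal (xyz) / yaw of tool y; turn = signed world yaw change"""
    if pose is None: o=manip.get_obs(); pose=(o['position'],yaw_y(o['ee_rot']))
    p,a=np.array(pose[0],float),pose[1]; g=np.array(goal,float)
    d=turn if turn is not None else (yawgoal-a+180)%360-180
    while True:
        t=np.radians(a); Y=np.array([np.cos(t),np.sin(t),0]);Z=np.array([0,0,-1.]);X=np.cross(Y,Z)
        v=np.array([X,Y,Z])@(g-p)/.15; s=d/-30
        k=max(1,np.abs(v).max(),abs(s)) ; n=int(np.ceil(k-1e-6))
        r=np.round(np.r_[v,s]/n,3); print(r.tolist())
        p=p+.15*(r[:3]@np.array([X,Y,Z])); a-=r[3]*30; d+=r[3]*30
        if n==1: print('end',np.round(p,4),round(a,2)); return
E
python3 - <<'E'
from h import *
for n in('scene','top'):
    p=shot(n);C=cloud(p);x,y,z=C[...,0],C[...,1],C[...,2]
    m=(p['depth']>0)&(abs(x-.502)<.02)&(y>.002)&(y<.055)&(z>.155)&(z<.185)
    l=cv2.fitLine(C[m][:,:2].astype(np.float32),cv2.DIST_HUBER,0,.002,.01).ravel()
    print(n,m.sum(),l[2:],np.degrees(np.arctan2(l[1],l[0])),'z',np.median(z[m]))
    m=(p['depth']>0)&(abs(x-.497)<.02)&(y<-.012)&(y>-.05)&(z>.15)&(z<.2)
    print('tip',m.sum(),C[m].min(0),C[m].max(0),np.median(C[m],0))
    # base plate (z~.012) outline and wall rim
    m=(p['depth']>0)&(z>.155)&(z<.175)&(x>.35)&(x<.7)&(y>.06)&(y<.4)
    print('rim',m.sum(),cv2.minAreaRect(C[m][:,:2].astype(np.float32)) if m.sum()>4 else '')
plan([.521,-.207,.2],0,turn=-130.3-77.2)
E
```

```text
scene 136 [0.5024999  0.02619118] 86.63105 z 0.1736868145878465
tip 94 [ 0.48826328 -0.02845762  0.15995495] [ 0.50643025 -0.01266595  0.18114385] [ 0.5006397  -0.02092049  0.17413829]
rim 2180 ((0.5108175277709961, 0.19238540530204773), (0.26519671082496643, 0.24482722580432892), 86.2954330444336)
top 117 [0.5000346  0.03585752] 87.03157 z 0.17406806574099604
tip 61 [ 0.48837563 -0.02743457  0.1640538 ] [ 0.50482208 -0.0122043   0.18106289] [ 0.49593123 -0.02019764  0.1772669 ]
rim 1583 ((0.5106138586997986, 0.19291266798973083), (0.2647170424461365, 0.2402961403131485), 86.30316925048828)
[-0.528, -0.677, 0.051, 0.988]
[-0.793, -0.327, 0.051, 0.988]
[-0.851, 0.108, 0.051, 0.988]
[-0.687, 0.515, 0.051, 0.988]
[-0.342, 0.787, 0.051, 0.988]
[0.092, 0.853, 0.05, 0.988]
[0.502, 0.697, 0.051, 0.989]
end [ 0.5211 -0.207   0.1999] -130.39
```

Chamber yaw comes out at about 86.4° and the seat at about (0.4975, -0.013, 0.170). The rod direction, the rim rectangle and the hanger tip agree on this. I'll route the transit a bit wider.

```bash
python3 - <<'E'
from h import *
plan([.41,.22,.265],0,turn=-88)
plan([.521,-.207,.2],0,turn=-119.5,pose=([.41,.22,.265],-10.8))
E
```

```text
[-0.779, -0.709, -0.026, 0.978]
[-0.685, -0.158, -0.017, 0.652]
[-0.698, 0.081, -0.017, 0.652]
[-0.63, 0.309, -0.018, 0.651]
end [0.4099 0.22   0.265 ] -10.87
[-0.664, 0.315, 0.108, 0.996]
[-0.419, 0.604, 0.108, 0.996]
[-0.062, 0.733, 0.109, 0.996]
[0.311, 0.667, 0.108, 0.995]
end [ 0.5211 -0.207   0.2001] -130.29
```

Request:
carry_out([
  [-0.39,-0.35,-0.02,0.33,1],
  [-0.779,-0.709,-0.026,0.66,1],
  [-0.779,-0.709,-0.026,0.978,1],
])

```text
clock: 1.58
position: [0.2319, 0.477, 0.2576]
ee_rot: [0.364, 0.931, 0.0, 0.0]
ft_force: [-0.9, 0.4, -0.3]
grip_width: 1.002
grasp_force: 0.0
```

Request:
carry_out([
  [-0.34,-0.08,-0.01,0.33,1],
  [-0.685,-0.158,-0.017,0.652,1],
])

```text
clock: 1.82
position: [0.2904, 0.3917, 0.26]
ee_rot: [0.516, 0.857, 0.0, -0.0]
ft_force: [1.2, 1.0, -0.2]
grip_width: 1.003
grasp_force: 0.0
```

Request:
carry_out([
  [-0.35,0.04,-0.01,0.33,1],
  [-0.698,0.081,-0.017,0.652,1],
])

```text
clock: 2.08
position: [0.3507, 0.305, 0.2626]
ee_rot: [0.654, 0.757, 0.0, -0.0]
ft_force: [1.3, 0.4, 1.1]
grip_width: 1.002
grasp_force: 0.0
```

Request:
carry_out([
  [-0.31,0.15,-0.01,0.33,1],
  [-0.63,0.309,-0.018,0.651,1],
])

```text
clock: 2.33
position: [0.4107, 0.2186, 0.2654]
ee_rot: [0.773, 0.635, 0.0, -0.0]
ft_force: [1.2, 0.8, -0.1]
grip_width: 0.999
grasp_force: 0.0
```

Request:
carry_out([
  [-0.33,0.16,0.05,0.33,1],
  [-0.664,0.315,0.108,0.66,1],
  [-0.664,0.315,0.108,0.996,1],
])

```text
clock: 2.7
position: [0.4382, 0.109, 0.2486]
ee_rot: [0.912, 0.411, -0.0, -0.0]
ft_force: [-0.1, 0.6, -0.0]
grip_width: 1.003
grasp_force: 0.0
```

Request:
carry_out([
  [-0.21,0.3,0.05,0.33,1],
  [-0.419,0.604,0.108,0.66,1],
  [-0.419,0.604,0.108,0.996,1],
])

```text
clock: 3.08
position: [0.4654, 0.0022, 0.2324]
ee_rot: [0.987, 0.162, -0.0, 0.0]
ft_force: [0.2, 0.1, 0.2]
grip_width: 1.0
grasp_force: 0.0
```

Request:
carry_out([
  [-0.03,0.37,0.05,0.33,1],
  [-0.062,0.733,0.109,0.66,1],
  [-0.062,0.733,0.109,0.996,1],
])

```text
clock: 3.45
position: [0.4926, -0.1047, 0.216]
ee_rot: [0.995, -0.098, -0.0, 0.001]
ft_force: [-0.3, 1.2, 0.5]
grip_width: 1.001
grasp_force: 0.0
```

Request:
carry_out([
  [0.15,0.33,0.05,0.33,1],
  [0.311,0.667,0.108,0.66,1],
  [0.311,0.667,0.108,0.995,1],
  [0.311,0.667,0.108,0.995,1],
])

```text
clock: 3.95
position: [0.5204, -0.2074, 0.1998]
ee_rot: [0.939, -0.345, -0.0, 0.0]
ft_force: [0.5, 0.2, -0.1]
grip_width: 1.001
grasp_force: 0.0
```

```bash
python3 - <<'E'
from h import *
o=manip.get_obs();print(o['clock'],np.round(o['position'],4),yaw_y(o['ee_rot']))
p=shot('wrist');save(p,'w1.png');C=cloud(p);x,y,z=C[...,0],C[...,1],C[...,2]
near=(p['depth']>0)&(np.hypot(x-.52,y+.207)<.045)
t=near&(z>.1)&(z<.125)
print(t.sum(),cv2.minAreaRect(C[t][:,:2].astype(np.float32)),np.median(z[t]),C[t].max(0))
s=near&(z>.068)&(z<.09)
print('shoulder',s.sum(),cv2.minAreaRect(C[s][:,:2].astype(np.float32)) if s.sum()>4 else'',np.median(z[s]))
plan([.5215,-.207,.097],-130.3)
E
```

```text
3.95 [ 0.5204 -0.2074  0.1998] -130.34151290572407
978 ((0.5197373628616333, -0.20811030268669128), (0.04952094703912735, 0.014045216143131256), 49.42804718017578) 0.1091139090702258 [ 0.54098872 -0.18556442  0.11322165]
shoulder 1422 ((0.5219135880470276, -0.20956218242645264), (0.05010124668478966, 0.01872195303440094), 49.31157302856445) 0.07770008134533687
[0.006, -0.002, 0.686, 0.006]
end [ 0.5215 -0.207   0.097 ] -130.29
```

View pics/w1.png

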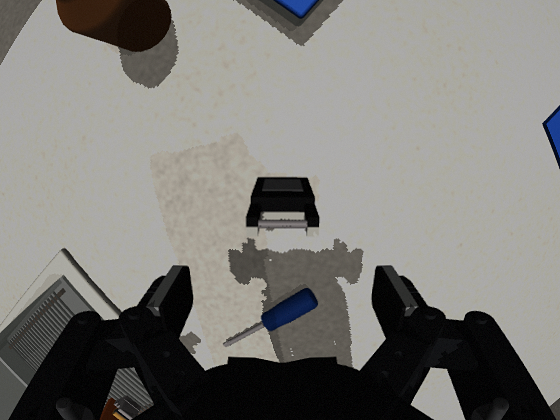

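The wrist view shows the gauge centred between the fingers, with the window and bar at (283,222). I'm descending straight down to grasp.

Request:
carry_out([
  [0,0,0.3,0,1],
  [0,0,0.55,0,1],
  [0,0,0.685,0,1],
  [0,0,0.685,0,1],
  [0,0,0.685,0,0.3],
  [0,0,0.685,0,-0.2],
  [0,0,0.685,0,-0.4],
  [0,0,0.685,0,-0.6],
  [0,0,0.685,0,-0.6],
  [0,0,0.685,0,-0.6],
], force=50)

```text
clock: 5.25
position: [0.5213, -0.2074, 0.0986]
ee_rot: [0.939, -0.345, 0.001, -0.0]
ft_force: [-1.1, -0.2, 6.8]
grip_width: 0.576
grasp_force: 51.1
```

```bash
python3 - <<'E'
from h import *
o=manip.get_obs();a=yaw_y(o['ee_rot']);print(a)
plan([.493,-.098,.1796],0,turn=-3.6-a)
E
```

```text
-130.34863230389988
[-0.123, -0.087, -0.108, -0.845]
[-0.074, -0.131, -0.108, -0.845]
[-0.011, -0.15, -0.108, -0.845]
[0.055, -0.141, -0.108, -0.845]
[0.109, -0.104, -0.108, -0.845]
end [ 0.493  -0.098   0.1796] -3.6
```

Request:
carry_out([
  [0,0,-0.2,0,-0.6],
  [0,0,-0.4,0,-0.6],
  [0,0,-0.54,0,-0.6],
  [-0.06,-0.04,-0.54,-0.28,-0.6],
  [-0.09,-0.06,-0.54,-0.56,-0.6],
  [-0.123,-0.087,-0.54,-0.845,-0.6],
])

```text
clock: 6.0
position: [0.5148, -0.1851, 0.1788]
ee_rot: [0.992, -0.128, 0.0, -0.0]
ft_force: [-0.0, -0.0, -2.1]
grip_width: 0.579
grasp_force: 52.7
```

Request:
carry_out([
  [-0.03,-0.05,0,-0.28,-0.6],
  [-0.05,-0.09,0,-0.56,-0.6],
  [-0.074,-0.131,0,-0.845,-0.6],
])

```text
clock: 6.38
position: [0.5092, -0.1633, 0.1788]
ee_rot: [0.996, 0.093, 0.0, -0.0]
ft_force: [0.3, 0.5, -2.2]
grip_width: 0.578
grasp_force: 52.7
```

Request:
carry_out([
  [0,-0.05,0,-0.28,-0.6],
  [-0.01,-0.1,0,-0.56,-0.6],
  [-0.011,-0.15,0,-0.845,-0.6],
])

```text
clock: 6.75
position: [0.5035, -0.1415, 0.1788]
ee_rot: [0.951, 0.309, 0.0, -0.0]
ft_force: [0.7, 0.9, -1.8]
grip_width: 0.575
grasp_force: 52.7
```

Request:
carry_out([
  [0.02,-0.05,0,-0.28,-0.6],
  [0.04,-0.1,0,-0.56,-0.6],
  [0.055,-0.141,0,-0.845,-0.6],
])

```text
clock: 7.12
position: [0.4979, -0.1194, 0.1787]
ee_rot: [0.86, 0.51, 0.0, 0.0]
ft_force: [0.3, -0.2, -1.7]
grip_width: 0.574
grasp_force: 52.7
```

Request:
carry_out([
  [0.03,-0.03,0,-0.28,-0.6],
  [0.07,-0.07,0,-0.56,-0.6],
  [0.109,-0.104,0,-0.845,-0.6],
  [0.109,-0.104,0,-0.845,-0.6],
  [0.109,-0.104,0,-0.845,-0.6],
])

```text
clock: 7.75
position: [0.4923, -0.0981, 0.1785]
ee_rot: [0.73, 0.683, 0.0, 0.0]
ft_force: [0.5, 0.5, -1.9]
grip_width: 0.577
grasp_force: 52.7
```

```bash
python3 - <<'E'
from h import *
o=manip.get_obs();print(o['clock'],np.round(o['position'],4),yaw_y(o['ee_rot']),np.round(o['ft_force'],1))
p=shot('wrist');save(p,'w2.png');C=cloud(p);x,y,z=C[...,0],C[...,1],C[...,2]
S=shot('scene');T=shot('top')
for n,q in(('w',p),('s',S),('t',T)):
    C=cloud(q);x,y,z=C[...,0],C[...,1],C[...,2]
    hsv=cv2.cvtColor(q['img'],cv2.COLOR_RGB2HSV).astype(int)
    m=(q['depth']>0)&(abs(x-.4975)<.03)&(y>-.03)&(y<.01)&(z>.15)&(z<.21)&(hsv[...,0]<16)&(hsv[...,1]>140)
    if m.sum(): print(n,'orange',m.sum(),C[m].min(0),C[m].max(0),np.median(C[m],0))
    m=(q['depth']>0)&(abs(x-.4975)<.03)&(y>-.035)&(y<-.013)&(z>.15)&(z<.19)
    if m.sum(): print(n,'tip',m.sum(),C[m].min(0),C[m].max(0),np.median(C[m],0))
    m=(q['depth']>0)&(abs(x-.493)<.03)&(y>-.14)&(y<-.06)&(z>.16)&(z<.2)
    if m.sum(): print(n,'gtop',m.sum(),C[m].min(0),C[m].max(0),np.median(C[m],0))
c=lambda q,v,u:cv2.resize(q['img'][v-50:v+50,u-65:u+65],(400,308),interpolation=cv2.INTER_CUBIC)
cv2.imwrite('pics/m2.png',np.vstack([np.hstack([c(S,150,270),c(T,250,280)]),cv2.resize(p['img'],(800,600))[300:590]])[...,::-1])
E
```

```text
7.75 [ 0.4923 -0.0981  0.1785] -3.8175086546815216 [ 0.5  0.5 -1.9]
w orange 1989 [ 0.48396874 -0.01131967  0.16275364] [ 0.50810626 -0.00367558  0.19782286] [ 0.49606394 -0.00862094  0.19511994]
w tip 1636 [ 0.48688205 -0.02877267  0.16527412] [ 0.50353857 -0.0130241   0.18055551] [ 0.49528916 -0.02099421  0.17745952]
w gtop 5927 [ 0.46302496 -0.11161141  0.16000007] [ 0.52299103 -0.08472279  0.19999241] [ 0.49258406 -0.09497456  0.18804803]
s orange 45 [ 0.48659162 -0.01068441  0.16703276] [ 0.51218247 -0.00360412  0.20119399] [ 0.50585079 -0.00659109  0.19544175]
s tip 90 [ 0.48752364 -0.02818607  0.16055907] [ 0.50736593 -0.01396131  0.18108975] [ 0.50116464 -0.020842    0.17497542]
s gtop 13 [ 0.47186684 -0.11298643  0.16005192] [ 0.52262034 -0.09185606  0.19325395] [ 0.47659659 -0.10487245  0.18781726]
t orange 38 [ 0.4857412  -0.00974456  0.17003219] [ 0.50742014 -0.0035787   0.19805858] [ 0.49600598 -0.00798127  0.19490016]
```

View pics/m2.png

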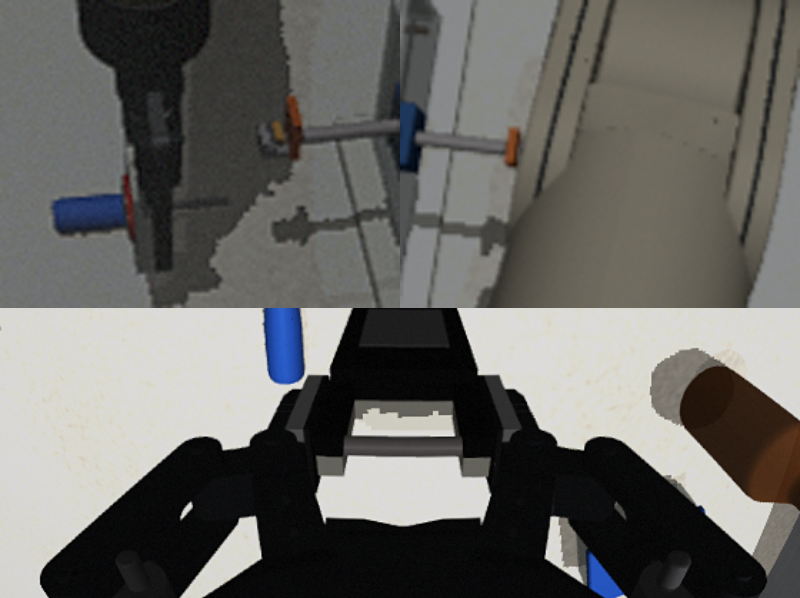

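The gauge is held squarely with the dial facing -y (red rim on the outer side, crop 130,210), and the bar sits level over an open window. Tool x now points inward, so I'll advance to just short of the stop plate.

Request:
carry_out([
  [0.1,-0.005,0,0,-0.6],
  [0.2,-0.01,0,0,-0.6],
  [0.3,-0.012,0,0,-0.6],
  [0.4,-0.012,0,0,-0.6],
  [0.47,-0.012,0,0,-0.6],
  [0.5,-0.012,0,0,-0.6],
  [0.5,-0.012,0,0,-0.6],
])

```text
clock: 8.78
position: [0.4951, -0.0227, 0.1783]
ee_rot: [0.729, 0.685, -0.0, -0.0]
ft_force: [-0.7, -0.5, -1.8]
grip_width: 0.578
grasp_force: 52.7
```

```bash
python3 - <<'E'
from h import *
o=manip.get_obs();print(o['clock'],np.round(o['position'],4),yaw_y(o['ee_rot']),np.round(o['ft_force'],1))
p=shot('wrist');S=shot('scene')
C=cloud(p);x,y,z=C[...,0],C[...,1],C[...,2]
hsv=cv2.cvtColor(p['img'],cv2.COLOR_RGB2HSV).astype(int)
m=(p['depth']>0)&(abs(x-.4975)<.03)&(y>-.03)&(y<.01)&(z>.15)&(z<.21)&(hsv[...,0]<16)&(hsv[...,1]>140)
if m.sum(): print('orange',C[m].min(0),C[m].max(0))
m=(p['depth']>0)&(abs(x-.494)<.012)&(abs(y-o['position'][1])<.008)&(z>.18)&(z<.2)
if m.sum(): print('bar',m.sum(),np.median(C[m],0),np.percentile(z[m],95))
cv2.imwrite('pics/m3.png',np.hstack([cv2.resize(p['img'][240:400,180:380],(400,320),interpolation=cv2.INTER_CUBIC),cv2.resize(S['img'][95:195,240:365],(400,320),interpolation=cv2.INTER_CUBIC)])[...,::-1])
E
```

```text
8.775 [ 0.4951 -0.0227  0.1783] -3.598055022635235 [-0.7 -0.5 -1.8]
orange [ 0.46988374 -0.02631808  0.15042225] [ 0.52083023 -0.0029692   0.1973637 ]
bar 834 [ 0.49411488 -0.02322629  0.18761502] 0.18896413560131647
```

View pics/m3.png

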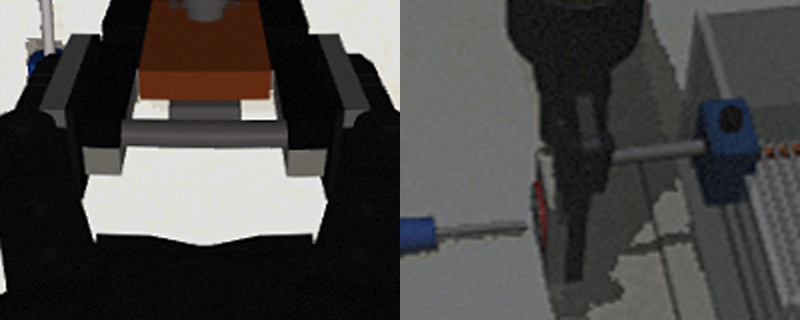

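The stop plate (138–270 px) is centred on the bar (122–288 px) and the hanger passes through the window. I'll creep in now.

Request:
carry_out([
  [0.015,0,0,0,-0.6],
  [0.03,0,0,0,-0.6],
  [0.045,0,0,0,-0.6],
  [0.055,0,0,0,-0.6],
  [0.055,0,0,0,-0.6],
])

```text
clock: 9.5
position: [0.4957, -0.0144, 0.1783]
ee_rot: [0.729, 0.685, 0.0, -0.0]
ft_force: [-0.1, 0.4, -1.6]
grip_width: 0.575
grasp_force: 52.7
```

Request:
carry_out([
  [0.004,0,0,0,-0.6],
  [0.008,0,0,0,-0.6],
  [0.008,0,0,0,-0.6],
])

```text
clock: 9.88
position: [0.4957, -0.0133, 0.1783]
ee_rot: [0.729, 0.685, 0.0, -0.0]
ft_force: [0.6, 0.3, -0.9]
grip_width: 0.573
grasp_force: 52.7
```

Request:
carry_out([
  [0.004,0,0,0,-0.6],
  [0.007,0,0,0,-0.6],
  [0.007,0,0,0,-0.6],
])

```text
clock: 10.25
position: [0.4958, -0.0122, 0.1783]
ee_rot: [0.729, 0.685, 0.0, -0.0]
ft_force: [1.6, 0.0, -1.5]
grip_width: 0.578
grasp_force: 52.7
```

Request:
carry_out([
  [0.004,0,0,0,-0.6],
  [0.007,0,0,0,-0.6],
  [0.007,0,0,0,-0.6],
])

```text
clock: 10.62
position: [0.4959, -0.0112, 0.1783]
ee_rot: [0.729, 0.685, 0.0, -0.0]
ft_force: [-0.4, 0.1, -1.8]
grip_width: 0.576
grasp_force: 52.7
```

Request:
carry_out([
  [0.004,0,0,0,-0.6],
  [0.007,0,0,0,-0.6],
  [0.007,0,0,0,-0.6],
])

```text
clock: 11.0
position: [0.4959, -0.0107, 0.1782]
ee_rot: [0.729, 0.684, -0.0, 0.0]
ft_force: [0.1, -3.2, -1.5]
grip_width: 0.579
grasp_force: 52.7
```

Contact with the stop shows as -3.2 N. Next I press down in steps.

Request:
carry_out([
  [-0.001,0,0.015,0,-0.6],
  [-0.001,0,0.03,0,-0.6],
  [-0.001,0,0.04,0,-0.6],
  [-0.001,0,0.04,0,-0.6],
])

```text
clock: 11.5
position: [0.496, -0.0104, 0.1724]
ee_rot: [0.729, 0.684, 0.0, 0.0]
ft_force: [-0.1, -4.0, 1.7]
grip_width: 0.577
grasp_force: 53.0
```

Request:
carry_out([
  [0,0,0.01,0,-0.6],
  [0,0,0.02,0,-0.6],
  [0,0,0.027,0,-0.6],
  [0,0,0.027,0,-0.6],
])

```text
clock: 12.0
position: [0.4961, -0.0101, 0.1684]
ee_rot: [0.729, 0.685, 0.0, -0.0]
ft_force: [-1.0, -3.2, 4.6]
grip_width: 0.581
grasp_force: 53.4
```

Request:
carry_out([
  [0,0,0.01,0,-0.6],
  [0,0,0.02,0,-0.6],
  [0,0,0.027,0,-0.6],
  [0,0,0.027,0,-0.6],
])

```text
clock: 12.5
position: [0.4959, -0.0104, 0.1638]
ee_rot: [0.729, 0.684, -0.0, -0.0]
ft_force: [2.7, -3.6, -3.2]
grip_width: 0.581
grasp_force: 52.7
```

Request:
carry_out([
  [0,0,0.007,0,-0.6],
  [0,0,0.013,0,-0.6],
  [0,0,0.013,0,-0.6],
])

```text
clock: 12.88
position: [0.4957, -0.0105, 0.1621]
ee_rot: [0.729, 0.684, -0.0, -0.0]
ft_force: [0.1, -4.1, 0.5]
grip_width: 0.577
grasp_force: 52.7
```

Request:
carry_out([
  [0,0,0.005,0,-0.6],
  [0,0,0.01,0,-0.6],
  [0,0,0.01,0,-0.6],
])

```text
clock: 13.25
position: [0.4959, -0.0105, 0.161]
ee_rot: [0.729, 0.684, -0.0, -0.0]
ft_force: [-3.5, -4.5, 3.8]
grip_width: 0.581
grasp_force: 53.3
```

Request:
carry_out([
  [0,0,0.005,0,-0.6],
  [0,0,0.008,0,-0.6],
  [0,0,0.008,0,-0.6],
])

```text
clock: 13.62
position: [0.4959, -0.0105, 0.1602]
ee_rot: [0.729, 0.684, 0.0, -0.0]
ft_force: [-4.3, -4.5, 9.3]
grip_width: 0.578
grasp_force: 53.7
```

The floor is felt at about 11 N net and the TCP height matches the seat. I'll relax slightly and release.

Request:
carry_out([
  [-0.002,0,-0.005,0,-0.6],
  [-0.002,0,-0.005,0,-0.6],
  [-0.002,0,-0.005,0,0.3],
  [-0.002,0,-0.005,0,0.6],
  [-0.002,0,-0.005,0,0.6],
  [-0.002,0,-0.005,0,0.6],
  [-0.002,0,-0.005,0,0.6],
], force=20)

```text
clock: 14.5
position: [0.4959, -0.0105, 0.1603]
ee_rot: [0.729, 0.685, 0.0, -0.0]
ft_force: [0.3, 0.4, -0.7]
grip_width: 0.801
grasp_force: 0.0
```

```bash
python3 - <<'E'
from h import *
o=manip.get_obs();print(o['clock'],np.round(o['position'],4),yaw_y(o['ee_rot']),np.round(o['ft_force'],1))
p=shot('wrist');S=shot('scene')
C=cloud(p);x,y,z=C[...,0],C[...,1],C[...,2]
m=(p['depth']>0)&(abs(x-.495)<.014)&(y>-.025)&(y<-.004)&(z>.16)&(z<.19)
m2=(p['depth']>0)&(abs(abs(x-.4955)-.0215)<.004)&(y>-.03)&(y<.01)&(z>.165)&(z<.19)
print('bar-ish',np.median(C[m],0),'rail top',m2.sum(),np.median(C[m2],0),np.percentile(z[m2],90))
cv2.imwrite('pics/m4.png',np.hstack([cv2.resize(p['img'][220:400,160:400],(400,300),interpolation=cv2.INTER_CUBIC),cv2.resize(S['img'][95:195,240:365],(400,300),interpolation=cv2.INTER_CUBIC)])[...,::-1])
E
```

```text
14.5 [ 0.4959 -0.0105  0.1603] -3.6053194087687688 [ 0.3  0.4 -0.7]
bar-ish [ 0.50016802 -0.00464725  0.17844474] rail top 1512 [ 0.5130598  -0.01021834  0.1747469 ] 0.1756301278449787
```

View pics/m4.png

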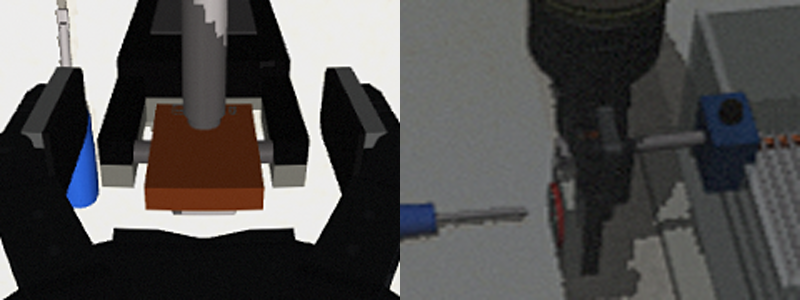

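Rail tops measure 0.1756 m against 0.176 m expected, so the bar is home and both fingers are clear of the rails. I'm retracting straight up.

Request:
carry_out([
  [0,0,-0.05,0,0.6],
  [0,0,-0.2,0,0.6],
  [0,0,-0.5,0,0.6],
  [0,0,-0.8,0,0.6],
  [0,0,-0.8,0,0.6],
])

```text
clock: 15.22
position: [0.4975, -0.0107, 0.2841]
ee_rot: [0.729, 0.684, 0.003, 0.002]
ft_force: [0.4, 0.1, -0.7]
grip_width: 0.803
grasp_force: 0.0
```

Request:
carry_out([
  [-0.4,0,0,0,0.6],
  [-0.8,0,0,0,0.6],
  [-1,0,0,0,0.6],
  [-1,0,0,0,0.6],
  [-1,0,0,0,0.6],
  [-1,0,0,0,0.6],
  [-1,0,0,0,0.6],
  [-1,0,0,0,0.6],
])

```text
clock: 16.23
position: [0.4865, -0.1599, 0.2803]
ee_rot: [0.729, 0.685, 0.0, -0.0]
ft_force: [0.1, 0.2, -0.4]
grip_width: 0.805
grasp_force: 0.0
```

```bash
python3 - <<'E'
from h import *
p=shot('wrist');S=shot('scene');T=shot('top')
for n,q in(('w',p),('s',S)):
    C=cloud(q);x,y,z=C[...,0],C[...,1],C[...,2]
    m2=(q['depth']>0)&(abs(abs(x-.4955)-.0215)<.004)&(y>-.03)&(y<.01)&(z>.16)&(z<.2)
    print(n,m2.sum(),np.median(C[m2],0),np.percentile(z[m2],95))
cv2.imwrite('pics/m5.png',np.hstack([cv2.resize(p['img'],(400,300)),cv2.resize(S['img'][95:195,240:365],(400,300),interpolation=cv2.INTER_CUBIC)])[...,::-1])
E
```

```text
w 515 [ 0.51316626 -0.01557489  0.17485071] 0.17617913220326265
s 52 [ 0.51441118 -0.01429033  0.17463303] 0.17728242618422632
```

View pics/m5.png

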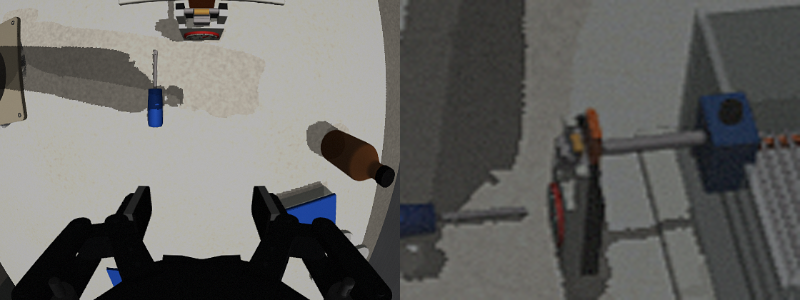

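The gauge hangs on the hanger against the stop with its dial outward, the bystanders are untouched and the arm is clear.

```bash
python3 -c "
from workcell import ticket; print(ticket.hand_in())"
```

```text
the job is handed in; nothing more can be done
None
```

The gauge hangs fully home in the notch against the orange stop with its dial facing away from the chamber. The arm is clear, the bottle, snap box and screwdriver were not touched, and the job was handed in at about 16 s.

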